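Lay out cut tube in order of length

ROBOT

A 7-joint arm with a two-finger parallel gripper is mounted at the origin on the work surface. World frame = base frame: x ahead of the robot, y to its left, z up, the work surface at z = 0. Lengths are in mm, angles in rad, forces in N, time in s.
With the tool pointing down it reaches from about 425 to 950 mm from the base axis. Payload 4.7 kg.
Tool frame: the origin (TCP) lies midway between the tips of the shut fingers; the grasp point (between the pads) lies arm.tcp_to_grasp behind it (arm.tcp_to_grasp is the distance from the TCP to the grasp point, in mm); z points along the fingers, y is the line along which they close (so a half turn about z gives the same grasp; the last joint's range is limited). The gripper opens to 87 mm and grips with 3 to 60 N. Pads are 19 mm wide; open, the fingers measure 117 mm over their backs; the gripper's body (75 mm by 190 mm) begins 51 mm behind the grasp point.
Start: joints at [-0.029, 0.469, -0.049, 1.532, 0.024, 1.141, -0.082], TCP at [675.018, 0.046, 222.573] pointing down, gripper open.
Joint ranges: [-2.59, 2.59], [-0.33, 1.99], [-1.39, 1.29], [0.1, 2.45], [-1.04, 4.18], [0.21, 1.99], [-2.66, 2.66]. Speed limits (rad/s): [2.57, 2.57, 3.14, 3.14, 3.14, 3.14, 3.14].

INTERFACE

Orientations are given as a rotation vector (axis times angle).
In Python, from bench import sensors, vision, workorder, arm gives the robot as it stands. The module is installed in compiled form; this text tells all that it offers.
- The arm moves only by the shell command python3 -m crank 'ROWS' [FORCE]. ROWS is JSON, a list that holds one entry, the list of rows, each a list of 7 numbers: the shift along the tool's x, y, z in cm, then the turn, a rotation vector about the tool's x, y, z in degrees, then the gripper command: -1 is fully open, 1 is shut, values between are in proportion. In form: [[[x, y, z, rx, ry, rz, gripper], ...]]. A call has 1 to 12 rows; each row is the pose to reach, as a shift and turn from the pose commanded when the call began, along the tool's axes at that moment; what a row does not reach only later rows make up. A row lasts 1/8 s, in which the tool goes at most 62.5 mm and 10.7 degrees, less where a joint would pass 70% of its speed; a pose out of reach is approached as far as the arm can. A call with a gripper value outside its range is refused whole. The fingers move at their own pace and stop on an object; FORCE is the grip in N (left out, the last holds). Time passes only in rows, so rows that repeat a pose let the fingers close. It gives the time, the measured TCP pose, the force, the opening and the grip force at its end, in the units of the state.
- sensors.get_state(): the state, without advancing time (a new reading comes with each control period).
- vision.capture(name): name is "scene" or "side" or "wrist"; returns (picture, depth): 480x640x3 uint8, red, green, blue; 480x640 float32, mm along the optical axis (not along the pixel's ray), 0 where there is no reading.
- vision.calibration(name): a dict with "fx", "fy", "cx", "cy" (pixels), "position" and "attitude" of the camera in the world. Camera axes: x right, y up, looking along -z (the intrinsics and any distortion apply to the point x, -y, -z); pixel columns grow to the right and rows downward; lengths in mm; the calibration is good to about 2 mm. A picture is of the moment at which its call begins: read the wrist's pose just before it. calibration takes no time and is no camera call; for the wrist camera it gives the pose at the moment of the call.
- workorder.job_done(): hands the job in; it is judged then, once.
The state is a dict: "time": time; "joints": joint angles; "qd": joint speeds; "joint_torque": joint torques, N m; "ee_pos": TCP position; "tool_rot": TCP orientation; "wrist_force": force on the tool from outside, world axes, zero at the start; "ft_torque": the same for the moment, N m; "finger_gap": finger opening in mm; "grip_force": force on a finger pad.
Only numpy, scipy, OpenCV 4.12 (cv2) and the standard library are available. Lean on these libraries where they do the work, as an engineer would, in place of code of your own. Each camera call takes 0.05 s, during which the arm holds its last target. There are 200 camera calls.

TASK

Line up the four cut lengths of square steel tube on the layout plate in order of length, the longest beside the square block and the shortest beside the round stud. Lay one flat along each long chalk line, in line with it, with its middle over the cross-stroke, and let go of them all.

Things in the scene. Friction and masses are not known exactly. Their poses are not given: they have to be found in the camera images.
- tube_50_center (a point): cut length of bare square steel tube, 50 mm long and 25 x 25 mm in section, open at both ends, lying flat, loose, about 70 g. The point is its middle (12.5 mm above what it lies on); x runs along its length. At the start it lies on a 3 mm thick black rubber mat (top at z = 3 mm).
- tube_75_center (a point): cut length of bare square steel tube, 75 mm long and 25 x 25 mm in section, open at both ends, lying flat, loose, about 105 g. The point is its middle (12.5 mm above what it lies on); x runs along its length. At the start it lies on a 3 mm thick black rubber mat (top at z = 3 mm).
- tube_100_center (a point): cut length of bare square steel tube, 100 mm long and 25 x 25 mm in section, open at both ends, lying flat, loose, about 140 g. The point is its middle (12.5 mm above what it lies on); x runs along its length. At the start it lies on a 3 mm thick black rubber mat (top at z = 3 mm).
- tube_125_center (a point): cut length of bare square steel tube, 125 mm long and 25 x 25 mm in section, open at both ends, lying flat, loose, about 175 g. The point is its middle (12.5 mm above what it lies on); x runs along its length. At the start it lies on a 3 mm thick black rubber mat (top at z = 3 mm).
- mark_a: white chalk mark on the fixed dark blue-grey steel layout plate, an end mark; the four form one row a, b, c, d about 80 mm apart. A line 150 mm long, 5 mm wide, with a 52 mm cross-stroke at its middle. The origin is where the strokes cross, on the plate's top face (z = 5 mm); x runs along the long line, across the row.
- mark_b: white chalk mark on the fixed dark blue-grey steel layout plate, next to mark_a; the four form one row a, b, c, d about 80 mm apart. A line 150 mm long, 5 mm wide, with a 52 mm cross-stroke at its middle. The origin is where the strokes cross, on the plate's top face (z = 5 mm); x runs along the long line, across the row.
- mark_c: white chalk mark on the fixed dark blue-grey steel layout plate, between mark_b and mark_d; the four form one row a, b, c, d about 80 mm apart. A line 150 mm long, 5 mm wide, with a 52 mm cross-stroke at its middle. The origin is where the strokes cross, on the plate's top face (z = 5 mm); x runs along the long line, across the row.
- mark_d: white chalk mark on the fixed dark blue-grey steel layout plate, the end mark at the other end from mark_a; the four form one row a, b, c, d about 80 mm apart. A line 150 mm long, 5 mm wide, with a 52 mm cross-stroke at its middle. The origin is where the strokes cross, on the plate's top face (z = 5 mm); x runs along the long line, across the row.
- block: square bright steel block, 34 x 34 x 20 mm, fixed on the plate at one end of the row (either end: it changes), about 87 mm beyond the last mark. Origin at the middle of its underside, on the plate's top face.
- stud: round brass stud, 24 mm across and 13 mm high on a 34 mm washer, fixed on the plate at the other end of the row, about 87 mm beyond the last mark. Origin at the middle of its underside, on the plate's top face.
Mind the look-alikes: they are no part of the job. What is shaped like the part that bears tube_125_center but blue or purple is not meant.

How it is judged (in metres and radians):
At the end, for the whole second after the job is handed in: Every tube lies at rest, flat on the plate (middle lower than 23 mm), its middle within 12 mm (horizontally) of the crossing of its own mark and its length within 12 degrees of the long chalk line; counted from the square block the order is 125, 100, 75, 50 mm (((horizontal distance between block and mark_a below 0.13 m and horizontal distance between tube_125_center and mark_a below 0.012 m and angle between the x axis of tube_125_center and the x axis of mark_a, either way round below 0.21 rad and height (world z) of each of tube_125_center, tube_100_center, tube_75_center, tube_50_center below 0.023 m and horizontal distance between tube_100_center and mark_b below 0.012 m and angle between the x axis of tube_100_center and the x axis of mark_b, either way round below 0.21 rad and horizontal distance between tube_75_center and mark_c below 0.012 m and angle between the x axis of tube_75_center and the x axis of mark_c, either way round below 0.21 rad and horizontal distance between tube_50_center and mark_d below 0.012 m and angle between the x axis of tube_50_center and the x axis of mark_d, either way round below 0.21 rad) or (horizontal distance between block and mark_d below 0.13 m and horizontal distance between tube_125_center and mark_d below 0.012 m and angle between the x axis of tube_125_center and the x axis of mark_d, either way round below 0.21 rad and height (world z) of each of tube_125_center, tube_100_center, tube_75_center, tube_50_center below 0.023 m and horizontal distance between tube_100_center and mark_c below 0.012 m and angle between the x axis of tube_100_center and the x axis of mark_c, either way round below 0.21 rad and horizontal distance between tube_75_center and mark_b below 0.012 m and angle between the x axis of tube_75_center and the x axis of mark_b, either way round below 0.21 rad and horizontal distance between tube_50_center and mark_a below 0.012 m and angle between the x axis of tube_50_center and the x axis of mark_a, either way round below 0.21 rad)) and linear speed of each of tube_50, tube_75, tube_100, tube_125 below 0.02 m/s and angular speed of each of tube_50, tube_75, tube_100, tube_125 below 0.2 rad/s); the robot touches nothing.
It also fails if it takes over 104 s, if anything falls off the work surface, if the arm or the gripper's body presses on something with over 40 N, if the wrist force passes 120 N, or if a joint passes its speed limit or range.

## Working session

There is one attempt and no reset: what is moved stays moved. The work goes in short steps, Python scripts to look and compute and a shell command to move; the robot and the scene stay as the last step left them, time stands still between calls to the robot, and variables do not carry over. Pictures are saved under pics/ and viewed, at most 14 in all, crops included, and the job is handed in when it is done.

```bash
mkdir -p pics; python3 - <<'E'
from bench import sensors, vision, workorder, arm
import cv2,numpy as np
print(arm.tcp_to_grasp, sensors.get_state())
for n in("scene","side"):
    c=vision.calibration(n);print(n,c)
    p,d=vision.capture(n);cv2.imwrite(f'pics/{n}0.png',p[:,:,::-1]);np.savez(f'{n}0.npz',p=p,d=d,**{k:np.array(v) for k,v in c.items()})
E
```

```text
18.700000000000003 {'time': 0.0, 'joints': array([-0.02889457,  0.46944687, -0.04861852,  1.53369994,  0.02411242,
        1.1409923 , -0.08227131]), 'qd': array([ 0.00069865,  0.00040488,  0.0008369 ,  0.00014861, -0.00113883,
        0.00093069,  0.00040625]), 'joint_torque': array([ 8.49551179e-05, -5.07972229e+01, -8.03461717e-02, -2.36155879e+01,
       -6.12773141e-02,  3.78107757e-02,  1.50727069e-04]), 'ee_pos': array([6.74396267e+02, 1.70907071e-02, 2.21493304e+02]), 'tool_rot': array([-2.22040764, -2.22058806,  0.0022556 ]), 'wrist_force': array([ 0.30647247, -0.15461806,  0.63267293]), 'ft_torque': array([-0.00495908, -0.016546  ,  0.02302151]), 'grip_force': 0.0, 'finger_gap': 87.02645527011883}
scene {'fx': 485.0328444686659, 'fy': 485.0328444686659, 'cx': 324.73677617786234, 'cy': 236.66248890873715, 'position': array([1057.55878754,  448.78323661,  821.46552434]), 'attitude': array([0.42667426, 0.85223703, 2.09932554])}
side {'fx': 576.8071859938213, 'fy': 576.8071859938213, 'cx': 317.2661357938172, 'cy': 239.60735588031955, 'position': array([-364.5052264 , -869.69509462,  953.70859391]), 'attitude': array([ 0.87509656, -0.35809161, -0.70072507])}
```

View pics/scene0.png

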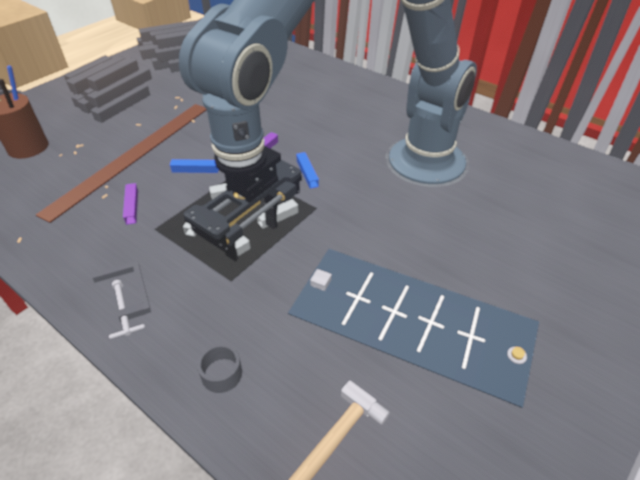

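View pics/side0.png

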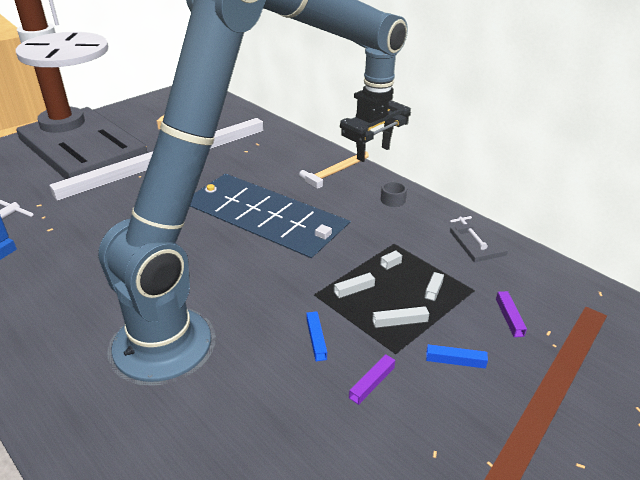

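Side view: mat tubes at (391,259), (434,286), (354,285), (401,316), all bare steel. The blue and purple look-alikes, at (317,335), (457,355), (372,380) and (511,313), lie off the mat. Block at (323,231), stud at (210,188). In the scene view the block is at (320,279) and the stud at (517,354). Next I'll measure these.

```bash
cat > h.py <<'E'
import numpy as np,cv2
from scipy.spatial.transform import Rotation as R
def load(f):
    z=np.load(f);return {k:z[k] for k in z}
def world(s):
    "per-pixel world points from depth"
    v,u=np.mgrid[:480,:640].astype(float)
    d=s['d'].astype(float)
    P=np.stack([(u-s['cx'])/s['fx']*d,-(v-s['cy'])/s['fy']*d,-d],-1)
    return P@R.from_rotvec(s['attitude']).as_matrix().T+s['position']
def plane(s,uv,z):
    uv=np.atleast_2d(uv).astype(float)
    r=np.c_[(uv[:,0]-s['cx'])/s['fx'],-(uv[:,1]-s['cy'])/s['fy'],-np.ones(len(uv))]@R.from_rotvec(s['attitude']).as_matrix().T
    return s['position']+r*((z-s['position'][2])/r[:,2])[:,None]
def blobs(m,lo=40):
    n,l,st,c=cv2.connectedComponentsWithStats(m.astype(np.uint8))
    return [(l==i,c[i],st[i,4]) for i in range(1,n) if st[i,4]>=lo]
def rect(xy):
    (c,wh,a)=cv2.minAreaRect(np.float32(xy))
    if wh[0]<wh[1]: wh=wh[::-1];a+=90
    return np.round(c,1),np.round(wh,1),round((a+90)%180-90,1)
E
python3 - <<'E'
from h import *
for n in('side','scene'):
    s=load(n+'0.npz');W=world(s);p=s['p'].astype(int)
    hsv=cv2.cvtColor(s['p'],cv2.COLOR_RGB2HSV)
    br=(p.min(2)>125)&(W[...,2]<60)&(W[...,0]>300)&(W[...,0]<1000)&(abs(W[...,1])<520)
    print(n)
    for m,c,a in blobs(br):
        zs=W[m][:,2]; t=np.percentile(zs,90)
        yx=np.argwhere(m)[:,::-1]
        top=m&(W[...,2]>t-4)
        print(c.round(),a,'z',np.percentile(zs,[5,50,95]).round(1),'top',rect(W[top][:,:2]),'plane5',rect(plane(s,yx,5)[:,:2]))
    for nm,px in dict(mat=(400,290),plate=(285,240),tbl=(300,390)).items():
        if n=='side':print(nm,W[px[1],px[0]].round(1))
E
```

```text
side
[325. 172.] 524 z [ 7.5 23.  29.1] top (array([791.6, 282.8]), array([217.8,  87.6]), 6.6) plane5 (array([806.8, 262.4]), array([230.2, 120.9]), -13.9)
[231. 199.] 104 z [2.5 6.3 9.9] top (array([458.5, 356.7]), array([142.4,  46.5]), 30.2) plane5 (array([458.3, 358.4]), array([142.8,  49.7]), 32.0)
[253. 207.] 109 z [ 2.4  5.8 10. ] top (array([477.7, 278.6]), array([149. ,  49.5]), 27.6) plane5 (array([479.9, 280.9]), array([144.9,  51.4]), -6.7)
[274. 215.] 110 z [1.7 6.1 9.9] top (array([500.3, 206.1]), array([140.5,  50.6]), 28.0) plane5 (array([502.7, 208.9]), array([142.4,  50. ]), 26.8)
[297. 224.] 120 z [ 2.4  6.3 11.1] top (array([517.3, 124.5]), array([144.3,  49.9]), -4.1) plane5 (array([519.4, 128.6]), array([147. ,  49.8]), 29.4)
[461. 219.] 89 z [ 2.4 13.8 18.5] top (array([ 864.7, -180.8]), array([60.3, 39.9]), 14.6) plane5 (array([ 877.4, -179.7]), array([70.6, 36.7]), -12.9)
[323. 231.] 180 z [ 8.2 22.8 27.8] top (array([535. ,  40.8]), array([37.6, 35.2]), 10.3) plane5 (array([546.4,  53.8]), array([55.1, 47.8]), 13.9)
[478. 239.] 130 z [ 1.5 14.1 20.1] top (a
[... 4962 characters left out ...]
array([630.6, 322.3]), array([57.7, 14.7]), -86.8) plane5 (array([633.5, 322.9]), array([57.6, 12.7]), -87.0)
[268. 404.] 145 z [-2.4 -0.2  2.3] top (array([809.3, 134.8]), array([57.4, 23. ]), 76.2) plane5 (array([810.8, 136.6]), array([58.3, 23. ]), 75.5)
[174. 425.] 48 z [-2.6 -0.   1.9] top (array([934.3,  34.6]), array([63.2,  4. ]), -88.5) plane5 (array([935. ,  37.7]), array([61.9,  3.8]), -89.4)
[402. 431.] 41 z [-2.2 -0.3  2.3] top (array([703.4, 347.4]), array([40.1,  9.5]), 83.0) plane5 (array([705.2, 347.8]), array([40.2,  8.5]), 83.8)
[188. 443.] 96 z [-2.2 -0.1  3. ] top (array([941.7,  74.4]), array([73. ,  7.4]), 89.8) plane5 (array([942.5,  76.3]), array([70.8,  7.3]), 89.9)
```

```bash
cat >> h.py <<'E'
def go(x,y,z,a,n=5):
    "row (cm, deg) from the current pose to TCP x,y,z with tool x along world angle a"
    from bench import sensors
    s=sensors.get_state();p=s['ee_pos'];M=R.from_rotvec(s['tool_rot']).as_matrix()
    d=M.T@(np.array([x,y,z])-p)/10
    T=np.array([[np.cos(np.radians(a)),np.sin(np.radians(a)),0],[np.sin(np.radians(a)),-np.cos(np.radians(a)),0],[0,0,-1]])
    r=np.degrees(R.from_matrix(M.T@T).as_rotvec())
    print('pose',p.round(1),'yaw',round(np.degrees(np.arctan2(M[1,0],M[0,0])),1),'row',d.round(2),r.round(1),'gap',round(s['finger_gap'],1),'t',round(s['time'],2))
E
python3 - <<'E'
from h import *
for n in('side','scene'):
    s=load(n+'0.npz')
    p=s['p'].astype(int)
    X=plane(s,[(u,v) for v in range(480) for u in range(640)],5).reshape(480,640,3)
    for c in [(520,127),(503,207),(480,279),(459.5,357.5)]:
        m=(p.min(2)>115)&(np.hypot(X[...,0]-c[0],X[...,1]-c[1])<85)
        m=max(blobs(m),key=lambda b:-np.hypot(*(X[b[0]][:,:2].mean(0)-c)))[0]
        q=X[m][:,:2];w=(p.min(2)[m]-90.)**1
        mu=(q*w[:,None]).sum(0)/w.sum();ev,E=np.linalg.eigh(np.cov(q.T,aweights=w));e=E[:,1];print(n,mu.round(1),round(np.degrees(np.arctan(e[1]/e[0])),1))
    if n=='side':
        cv2.imwrite('pics/c.png',cv2.resize(s['p'][170:410,290:540,::-1],None,fx=2.4,fy=2.4,interpolation=cv2.INTER_CUBIC))
go(435,-317,110,-34)
E
```

```text
side [517.4 128.9] 11.6
side [501.2 208.4] 10.3
side [477.5 280.8] 10.4
side [457.9 359.4] 15.4
scene [522.2 127.1] 11.5
scene [506.5 206.4] 10.2
scene [482.6 278.7] 10.3
scene [463.1 357.4] 15.2
pose [674.5  -0.  221.6] yaw 90.0 row [-31.7  -23.93  11.2 ] [-1.00e-01  1.00e-01  1.24e+02] gap 87.0 t 0.1
```

View pics/c.png

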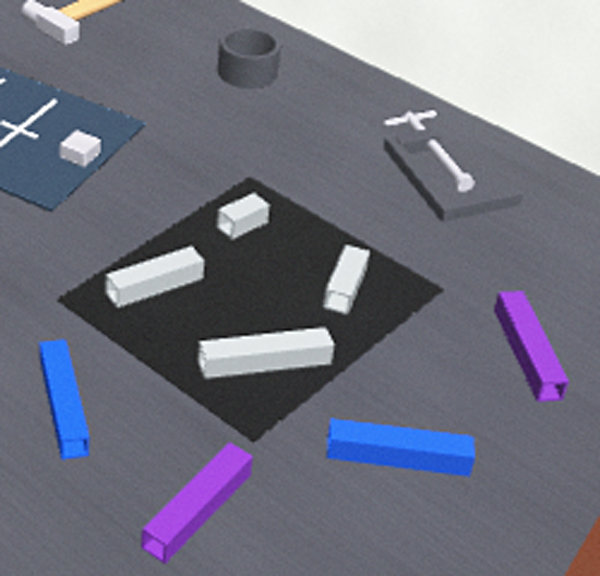

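The crop shows the four bare steel tubes on the mat: the 50 at (243,215), 75 at (347,280), 100 at (155,276) and 125 at (266,352). The long one at (266,352) is silver, so it is the 125; the blue and purple bars around it are the decoys. Starting with the 125.

```bash
python3 -m crank '[[[-31.7,-23.9,11.2,0,0,124,-0.2],[-31.7,-23.9,11.2,0,0,124,-0.2],[-31.7,-23.9,11.2,0,0,124,-0.2],[-31.7,-23.9,11.2,0,0,124,-0.2],[-31.7,-23.9,11.2,0,0,124,-0.2],[-31.7,-23.9,11.2,0,0,124,-0.2],[-31.7,-23.9,11.2,0,0,124,-0.2],[-31.7,-23.9,11.2,0,0,124,-0.2],[-31.7,-23.9,11.2,0,0,124,-0.2],[-31.7,-23.9,11.2,0,0,124,-0.2],[-31.7,-23.9,11.2,0,0,124,-0.2],[-31.7,-23.9,11.2,0,0,124,-0.2]]]' 25; python3 -c "
from h import *
go(435,-317,8,-34)"
```

```text
time: 1.6
ee_pos: [435.8, -316.7, 110.2]
tool_rot: [-3.003, 0.924, 0.001]
wrist_force: [0.6, 0.4, 0.5]
finger_gap: 52.0
grip_force: 0.0
pose [ 435.8 -316.7  110.2] yaw -34.2 row [-0.04  0.07 10.22] [ 0.   0.  -0.2] gap 52.0 t 1.6
```

```bash
python3 -m crank '[[[0,0.1,5,0,0,0,-0.2],[0,0.1,8,0,0,0,-0.2],[0,0.1,10.2,0,0,0,-0.2],[0,0.1,10.2,0,0,0,-0.2],[0,0.1,10.2,0,0,0,1],[0,0.1,10.2,0,0,0,1],[0,0.1,10.2,0,0,0,1],[0,0.1,10.2,0,0,0,1],[0,0.1,10.2,0,0,0,1],[0,0.1,10.2,0,0,0,1],[0,0.1,7,0,0,0,1],[0,0.1,0,0,0,0,1]]]' 25; python3 -c "
from h import *
go(520,128,110,11.5)"
```

```text
time: 3.1
ee_pos: [433.6, -316.3, 101.7]
tool_rot: [-3.003, 0.918, 0.01]
wrist_force: [1.8, -0.5, -1.2]
finger_gap: 25.0
grip_force: 25.0
pose [ 433.6 -316.3  101.7] yaw -34.0 row [-17.68 -41.66  -0.75] [ -0.1   0.4 -45.5] gap 25.0 t 3.1
```

```bash
python3 -m crank '[[[-17.7,-41.7,0,0,0,-45.5,1],[-17.7,-41.7,0,0,0,-45.5,1],[-17.7,-41.7,0,0,0,-45.5,1],[-17.7,-41.7,0,0,0,-45.5,1],[-17.7,-41.7,0,0,0,-45.5,1],[-17.7,-41.7,0,0,0,-45.5,1],[-17.7,-41.7,0,0,0,-45.5,1],[-17.7,-41.7,0,0,0,-45.5,1],[-17.7,-41.7,0,0,0,-45.5,1],[-17.7,-41.7,0,0,0,-45.5,1],[-17.7,-41.7,0,0,0,-45.5,1]]]' 25; python3 -c "
from h import *
go(520,128,10.5,11.5)"
```

```text
time: 4.47
ee_pos: [521.7, 124.6, 103.0]
tool_rot: [3.126, 0.309, -0.001]
wrist_force: [-1.2, 0.7, -1.8]
finger_gap: 24.9
grip_force: 25.0
pose [521.7 124.6 103. ] yaw 11.3 row [-0.1  -0.38  9.25] [ 0.   0.  -0.2] gap 24.9 t 4.47
```

```bash
python3 -m crank '[[[-0.1,-0.4,5,0,0,0,1],[-0.1,-0.4,8,0,0,0,1],[-0.1,-0.4,9.2,0,0,0,1],[-0.1,-0.4,9.2,0,0,0,1],[-0.1,-0.4,9.2,0,0,0,1],[-0.1,-0.4,9.2,0,0,0,-0.2],[-0.1,-0.4,9.2,0,0,0,-0.2],[-0.1,-0.4,9.2,0,0,0,-0.2],[-0.1,-0.4,9.2,0,0,0,-0.2],[-0.1,-0.4,5,0,0,0,-0.2],[-0.1,-0.4,0,0,0,0,-0.2],[-0.1,-0.4,0,0,0,0,-0.2]]]' 25; python3 -c "
from h import *
go(437.5,-169.5,105,-15.5)"
```

```text
time: 5.98
ee_pos: [523.1, 131.4, 106.8]
tool_rot: [-3.124, -0.314, -0.013]
wrist_force: [0.5, 0.2, 0.1]
finger_gap: 52.1
grip_force: 0.0
pose [523.1 131.4 106.8] yaw 11.5 row [-1.438e+01  2.778e+01  2.000e-02] [-0.2 -0.5 27. ] gap 52.1 t 5.97
```

```bash
python3 -m crank '[[[-14.4,28,0,0,0,27,-0.2],[-14.4,28,0,0,0,27,-0.2],[-14.4,28,0,0,0,27,-0.2],[-14.4,28,0,0,0,27,-0.2],[-14.4,28,0,0,0,27,-0.2],[-14.4,28,0,0,0,27,-0.2],[-14.4,28,0,0,0,27,-0.2],[-14.4,28,0,0,0,27,-0.2],[-14.4,28,0,0,0,27,-0.2]]]' 25; python3 - <<'E'
from h import *
from bench import vision
go(437.5,-169.5,8,-15.5)
p,d=vision.capture('scene');c=vision.calibration('scene')
s=dict(p=p,d=d,**c);W=world(s)
m=(p.min(2)>125)&(W[...,2]>24)&(W[...,2]<40)&(np.hypot(W[...,0]-520,W[...,1]-128)<75)
m=max(blobs(m),key=lambda b:b[2])[0];print(rect(W[m][:,:2]))
cv2.imwrite('pics/s1.png',p[:,:,::-1])
E
```

```text
time: 7.1
ee_pos: [435.3, -170.9, 102.8]
tool_rot: [-3.113, 0.419, 0.001]
wrist_force: [-0.8, -0.1, 0.7]
finger_gap: 52.0
grip_force: 0.0
pose [ 435.3 -170.9  102.8] yaw -15.3 row [ 0.18 -0.19  9.48] [-0.   0.   0.2] gap 52.0 t 7.1
(array([521.6, 129.1]), array([127.4,  26.4]), 11.4)
```

View pics/s1.png

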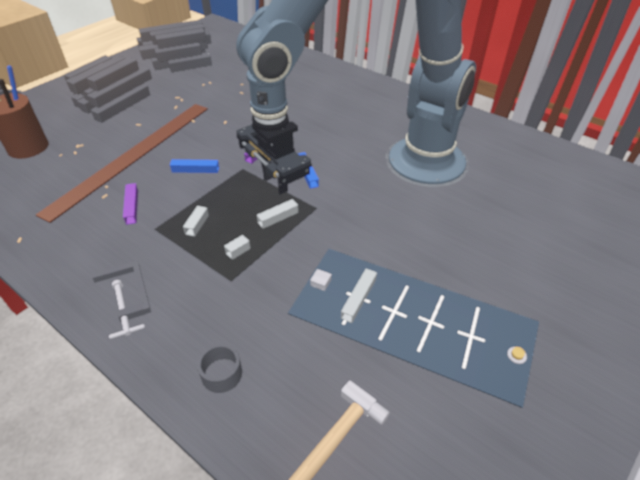

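The 125 lies along the line beside the block at (359,295), measured within about 2 mm and 0.1° of its mark. Next is the 100.

```bash
python3 -m crank '[[[0.2,-0.2,5,0,0,0,-0.2],[0.2,-0.2,8,0,0,0,-0.2],[0.2,-0.2,9.5,0,0,0,-0.2],[0.2,-0.2,9.5,0,0,0,-0.2],[0.2,-0.2,9.5,0,0,0,1],[0.2,-0.2,9.5,0,0,0,1],[0.2,-0.2,9.5,0,0,0,1],[0.2,-0.2,9.5,0,0,0,1],[0.2,-0.2,9.5,0,0,0,1],[0.2,-0.2,5,0,0,0,1],[0.2,-0.2,0,0,0,0,1],[0.2,-0.2,0,0,0,0,1]]]' 25; python3 -c "
from h import *
go(503.5,207.5,103,10.3)"
```

```text
time: 8.65
ee_pos: [439.7, -171.9, 105.9]
tool_rot: [3.113, -0.424, 0.012]
wrist_force: [0.1, 0.1, -1.5]
finger_gap: 24.8
grip_force: 24.9
pose [ 439.7 -171.9  105.9] yaw -15.5 row [ -3.99 -38.27   0.29] [  0.1  -0.4 -25.8] gap 24.8 t 8.65
```

```bash
python3 -m crank '[[[-4,-38.2,0,0,0,-25.8,1],[-4,-38.2,0,0,0,-25.8,1],[-4,-38.2,0,0,0,-25.8,1],[-4,-38.2,0,0,0,-25.8,1],[-4,-38.2,0,0,0,-25.8,1],[-4,-38.2,0,0,0,-25.8,1],[-4,-38.2,0,0,0,-25.8,1],[-4,-38.2,0,0,0,-25.8,1],[-4,-38.2,0,0,0,-25.8,1],[-4,-38.2,0,0,0,-25.8,1],[-4,-38.2,0,0,0,-25.8,1]]]' 25; python3 -c "
from h import *
go(503.5,207.5,10.5,10.3)"
```

```text
time: 10.02
ee_pos: [500.9, 206.6, 103.2]
tool_rot: [3.129, 0.279, 0.0]
wrist_force: [0.9, 0.0, -1.2]
finger_gap: 24.6
grip_force: 24.9
pose [500.9 206.6 103.2] yaw 10.2 row [ 0.27 -0.04  9.27] [ 0.  -0.  -0.1] gap 24.6 t 10.03
```

```bash
python3 -m crank '[[[0.3,0,5,0,0,0,1],[0.3,0,8,0,0,0,1],[0.3,0,9.2,0,0,0,1],[0.3,0,9.2,0,0,0,1],[0.3,0,9.2,0,0,0,1],[0.3,0,9.2,0,0,0,-0.2],[0.3,0,9.2,0,0,0,-0.2],[0.3,0,9.2,0,0,0,-0.2],[0.3,0,9.2,0,0,0,-0.2],[0.3,0,5,0,0,0,-0.2],[0.3,0,0,0,0,0,-0.2],[0.3,0,0,0,0,0,-0.2]]]' 25; python3 -c "
from h import *
go(578,-305,103,21.8)"
```

```text
time: 11.52
ee_pos: [506.6, 209.4, 106.8]
tool_rot: [-3.126, -0.281, -0.012]
wrist_force: [-0.8, 0.1, -2.1]
finger_gap: 51.9
grip_force: 0.0
pose [506.6 209.4 106.8] yaw 10.3 row [-2.17 51.89  0.23] [ -0.1  -0.5 -11.5] gap 51.9 t 11.53
```

```bash
python3 -m crank '[[[-2,51.7,0,0,0,-11.5,-0.2],[-2,51.7,0,0,0,-11.5,-0.2],[-2,51.7,0,0,0,-11.5,-0.2],[-2,51.7,0,0,0,-11.5,-0.2],[-2,51.7,0,0,0,-11.5,-0.2],[-2,51.7,0,0,0,-11.5,-0.2],[-2,51.7,0,0,0,-11.5,-0.2],[-2,51.7,0,0,0,-11.5,-0.2],[-2,51.7,0,0,0,-11.5,-0.2],[-2,51.7,0,0,0,-11.5,-0.2],[-2,51.7,0,0,0,-11.5,-0.2],[-2,51.7,0,0,0,-11.5,-0.2]]]' 25; python3 - <<'E'
from h import *
from bench import vision
go(578,-305.5,8,21.8)
p,d=vision.capture('scene');c=vision.calibration('scene')
s=dict(p=p,d=d,**c);W=world(s)
for q in [(520,128),(504,207)]:
    m=(p.min(2)>125)&(W[...,2]>24)&(W[...,2]<40)&(np.hypot(W[...,0]-q[0],W[...,1]-q[1])<75)
    for b in blobs(m):print(rect(W[b[0]][:,:2]))
E
```

```text
time: 13.02
ee_pos: [577.0, -301.3, 102.8]
tool_rot: [-3.082, -0.599, -0.0]
wrist_force: [0.4, 0.1, 0.2]
finger_gap: 52.0
grip_force: 0.0
pose [ 577.  -301.3  102.8] yaw 22.0 row [-0.07  0.44  9.48] [-0.1 -0.   0.2] gap 52.0 t 13.03
(array([521.3, 129.3]), array([127.1,  26.4]), 11.5)
(array([508.8, 198.7]), array([54. ,  6.5]), 9.4)
(array([519.2, 137.9]), array([60.5,  8.4]), 12.3)
(array([504.9, 207.5]), array([101.7,  25.4]), 9.6)
```

The 100 measures (504.9, 207.5), about 2 mm off its mark in the same camera. Next is the 75.

```bash
python3 -m crank '[[[-0.1,0.4,5,0,0,0,-0.2],[-0.1,0.4,8,0,0,0,-0.2],[-0.1,0.4,9.5,0,0,0,-0.2],[-0.1,0.4,9.5,0,0,0,-0.2],[-0.1,0.4,9.5,0,0,0,1],[-0.1,0.4,9.5,0,0,0,1],[-0.1,0.4,9.5,0,0,0,1],[-0.1,0.4,9.5,0,0,0,1],[-0.1,0.4,9.5,0,0,0,1],[-0.1,0.4,5,0,0,0,1],[-0.1,0.4,0,0,0,0,1],[-0.1,0.4,0,0,0,0,1]]]' 25; python3 -c "
from h import *
go(480,279.8,103,10.4)"
```

```text
time: 14.58
ee_pos: [579.7, -309.9, 107.3]
tool_rot: [3.08, 0.592, 0.011]
wrist_force: [-0.0, 0.1, -1.5]
finger_gap: 24.7
grip_force: 25.0
pose [ 579.7 -309.9  107.3] yaw 21.8 row [ 12.62 -58.46   0.12] [ 0.3 -0.4 11.4] gap 24.7 t 14.57
```

```bash
python3 -m crank '[[[12.6,-58.2,0,0,0,11.4,1],[12.6,-58.2,0,0,0,11.4,1],[12.6,-58.2,0,0,0,11.4,1],[12.6,-58.2,0,0,0,11.4,1],[12.6,-58.2,0,0,0,11.4,1],[12.6,-58.2,0,0,0,11.4,1],[12.6,-58.2,0,0,0,11.4,1],[12.6,-58.2,0,0,0,11.4,1],[12.6,-58.2,0,0,0,11.4,1],[12.6,-58.2,0,0,0,11.4,1],[12.6,-58.2,0,0,0,11.4,1],[12.6,-58.2,0,0,0,11.4,1]]]' 25; python3 -c "
from h import *
go(480,279.8,10.5,10.4)"
```

```text
time: 16.08
ee_pos: [477.5, 277.6, 102.0]
tool_rot: [3.127, 0.283, -0.003]
wrist_force: [-0.6, -0.6, -1.2]
finger_gap: 25.0
grip_force: 25.0
pose [477.5 277.6 102. ] yaw 10.3 row [ 0.3  -0.19  9.15] [ 0.1  0.1 -0.1] gap 25.0 t 16.07
```

```bash
python3 -m crank '[[[0.3,-0.1,5,0,0,0,1],[0.3,-0.1,8,0,0,0,1],[0.3,-0.1,9.2,0,0,0,1],[0.3,-0.1,9.2,0,0,0,1],[0.3,-0.1,9.2,0,0,0,1],[0.3,-0.1,9.2,0,0,0,-0.2],[0.3,-0.1,9.2,0,0,0,-0.2],[0.3,-0.1,9.2,0,0,0,-0.2],[0.3,-0.1,9.2,0,0,0,-0.2],[0.3,-0.1,5,0,0,0,-0.2],[0.3,-0.1,0,0,0,0,-0.2],[0.3,-0.1,0,0,0,0,-0.2]]]' 25; python3 -c "
from h import *
go(576,-165,103,-6.9)"
```

```text
time: 17.58
ee_pos: [483.4, 282.2, 106.9]
tool_rot: [-3.124, -0.284, -0.012]
wrist_force: [-0.3, -0.1, -0.4]
finger_gap: 52.5
grip_force: 0.0
pose [483.4 282.2 106.9] yaw 10.4 row [ 1.04 45.66  0.23] [-0.3 -0.4 17.3] gap 52.5 t 17.57
```

```bash
python3 -m crank '[[[1.2,45.6,0,0,0,17.3,-0.2],[1.2,45.6,0,0,0,17.3,-0.2],[1.2,45.6,0,0,0,17.3,-0.2],[1.2,45.6,0,0,0,17.3,-0.2],[1.2,45.6,0,0,0,17.3,-0.2],[1.2,45.6,0,0,0,17.3,-0.2],[1.2,45.6,0,0,0,17.3,-0.2],[1.2,45.6,0,0,0,17.3,-0.2],[1.2,45.6,0,0,0,17.3,-0.2],[1.2,45.6,0,0,0,17.3,-0.2],[1.2,45.6,0,0,0,17.3,-0.2],[1.2,45.6,0,0,0,17.3,-0.2]]]' 25; python3 -c "
from h import *
go(576,-165,8,-6.9)"
```

```text
time: 19.08
ee_pos: [575.0, -164.1, 103.1]
tool_rot: [-3.135, 0.185, -0.0]
wrist_force: [-0.8, -0.2, -0.2]
finger_gap: 52.1
grip_force: 0.0
pose [ 575.  -164.1  103.1] yaw -6.8 row [0.11 0.08 9.51] [-0.  -0.   0.1] gap 52.1 t 19.07
```

```bash
python3 -m crank '[[[0.1,0.1,5,0,0,0,-0.2],[0.1,0.1,8,0,0,0,-0.2],[0.1,0.1,9.5,0,0,0,-0.2],[0.1,0.1,9.5,0,0,0,-0.2],[0.1,0.1,9.5,0,0,0,1],[0.1,0.1,9.5,0,0,0,1],[0.1,0.1,9.5,0,0,0,1],[0.1,0.1,9.5,0,0,0,1],[0.1,0.1,9.5,0,0,0,1],[0.1,0.1,5,0,0,0,1],[0.1,0.1,0,0,0,0,1],[0.1,0.1,0,0,0,0,1]]]' 25; python3 -c "
from h import *
go(460,358.4,103,15.3)"
```

```text
time: 20.58
ee_pos: [578.4, -167.9, 106.8]
tool_rot: [3.135, -0.189, 0.013]
wrist_force: [-0.1, -0.3, -1.0]
finger_gap: 25.0
grip_force: 24.7
pose [ 578.4 -167.9  106.8] yaw -6.9 row [-18.1  -50.82   0.21] [  0.1  -0.5 -22.2] gap 25.0 t 20.57
```

```bash
python3 -m crank '[[[-17.9,-50.7,0,0,0,-22.2,1],[-17.9,-50.7,0,0,0,-22.2,1],[-17.9,-50.7,0,0,0,-22.2,1],[-17.9,-50.7,0,0,0,-22.2,1],[-17.9,-50.7,0,0,0,-22.2,1],[-17.9,-50.7,0,0,0,-22.2,1],[-17.9,-50.7,0,0,0,-22.2,1],[-17.9,-50.7,0,0,0,-22.2,1],[-17.9,-50.7,0,0,0,-22.2,1],[-17.9,-50.7,0,0,0,-22.2,1],[-17.9,-50.7,0,0,0,-22.2,1],[-17.9,-50.7,0,0,0,-22.2,1]]]' 25; python3 -c "
from h import *
go(460,358.4,10.5,15.3)"
```

```text
time: 22.08
ee_pos: [459.4, 356.0, 102.6]
tool_rot: [3.113, 0.414, -0.001]
wrist_force: [0.2, -1.3, -1.2]
finger_gap: 24.7
grip_force: 24.7
pose [459.4 356.  102.6] yaw 15.1 row [ 0.13 -0.23  9.21] [ 0.1  0.  -0.2] gap 24.7 t 22.07
```

```bash
python3 -m crank '[[[0.1,-0.2,5,0,0,0,1],[0.1,-0.2,8,0,0,0,1],[0.1,-0.2,9.2,0,0,0,1],[0.1,-0.2,9.2,0,0,0,1],[0.1,-0.2,9.2,0,0,0,1],[0.1,-0.2,9.2,0,0,0,-0.2],[0.1,-0.2,9.2,0,0,0,-0.2],[0.1,-0.2,9.2,0,0,0,-0.2],[0.1,-0.2,9.2,0,0,0,-0.2],[0.1,-0.2,5,0,0,0,-0.2],[0.1,-0.2,0,0,0,0,-0.2],[0.1,-0.2,-5,0,0,0,-0.2]]]' 25; python3 -m crank '[[[0,30,-3,0,0,0,-0.2],[0,30,-3,0,0,0,-0.2],[0,40,-3,0,0,0,-0.2],[0,40,-3,0,0,0,-0.2],[0,40,-3,0,0,0,-0.2],[0,40,-3,0,0,0,-0.2],[0,40,-3,0,0,0,-0.2],[0,40,-3,0,0,0,-0.2],[0,40,-3,0,0,0,-0.2],[0,40,-3,0,0,0,-0.2]]]'; python3 - <<'E'
from h import *
from bench import vision
p,d=vision.capture('scene');c=vision.calibration('scene')
s=dict(p=p,d=d,**c);W=world(s)
for q in [(522.2,127.1),(506.5,206.4),(482.6,278.7),(463.1,357.4)]:
    m=(p.min(2)>125)&(W[...,2]>24)&(W[...,2]<40)&(np.hypot(W[...,0]-q[0],W[...,1]-q[1])<75)
    b=min(blobs(m,30),key=lambda b:np.hypot(*(W[b[0]][:,:2].mean(0)-q)));print(q,rect(W[b[0]][:,:2]),W[b[0]][:,2].mean())
cv2.imwrite('pics/s2.png',cv2.resize(p[220:420,270:560,::-1],None,fx=2.5,fy=2.5))
E
```

```text
time: 23.58
ee_pos: [459.2, 360.0, 154.4]
tool_rot: [3.113, 0.418, -0.0]
wrist_force: [0.9, 0.8, 1.1]
finger_gap: 52.4
grip_force: 0.0
time: 24.82
ee_pos: [564.6, -23.5, 182.8]
tool_rot: [-3.112, -0.423, 0.001]
wrist_force: [-0.3, -0.7, 0.3]
finger_gap: 51.8
grip_force: 0.0
(522.2, 127.1) (array([521.7, 129.4]), array([126.5,  26.5]), 11.6) 29.599958551141498
(506.5, 206.4) (array([505. , 207.3]), array([102.4,  25.6]), 9.6) 29.582535468571493
(482.6, 278.7) (array([484. , 279.3]), array([79.4, 25.3]), 10.5) 29.583880504550887
(463.1, 357.4) (array([463. , 359.4]), array([52.1, 25.2]), 15.2) 29.365402119987905
```

View pics/s2.png

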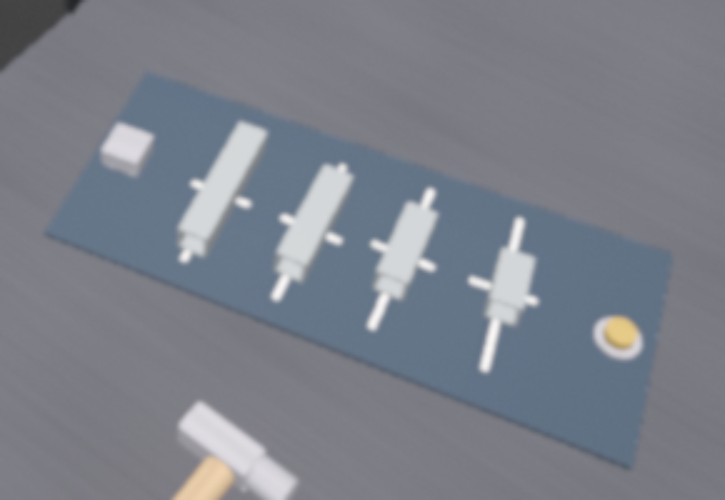

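The crop shows the 125, 100, 75 and 50 at (223,188), (315,220), (407,250) and (512,286), in order from the block at (128,148) to the stud at (618,335). Each one measures within about 3 mm of its mark, and the arm is clear. Handing in.

```bash
python3 -c "
from bench import workorder
print(workorder.job_done())"
```

```text
the job is handed in; nothing more can be done
None
```

The four tubes lie on their marks in order 125, 100, 75, 50 mm from the block to the stud, each within about 3 mm and 1° by the scene camera; all are released, and the job is handed in at about 25 s (no verdict was returned).

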